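# Set up the bench magnifier over the plaster cast

### The job

Set up the cordless bench magnifier for looking at the yellow plaster cast: first put its black plug-in charger away in the open drawer and push the drawer fully shut. Then pull up the red lock knob, slide the lamp along its tube by one hole, to the hole where the lens stands over the cast, and let the pin drop fully home; finish while still holding the knob in your grip with the pin engaged. Leave the cast and everything else on the bench where it stands.

Things in the scene. Friction and masses are not known exactly. Their poses are not given: they have to be found in the camera images.
- charger: Black plug-in charger, a block 58 x 42 x 28 mm (x, y, z) with two thin 18 mm steel plug pins out of its +x end; about 0.12 kg. Lies flat on the bench, loose. Origin: centre of its underside; z up, x along its length.
- drawer_unit_drawer0 (a joint): Opening of the upper drawer of the white two-drawer unit, in m: 0 = fully shut, 0.13 to 0.16 at the start. It slides with about 1 N of friction and stays where it is left. The unit is fixed, 280 deep x 200 wide x 148 mm high including its wooden top; its front faces the robot.
- drawer_unit_drawer0_handle (a point): Middle of the black bar handle of the upper drawer; moves with the drawer. The bar is 11 mm thick, 100 mm long along the point's y, level, about 103 mm above the bench; it stands 35 mm in front of the drawer front. The point's x axis points from the handle into the unit (the way the drawer shuts), z up.
- drawer_floor (a point): Point on the upper drawer's inner floor, midway across, 65 mm behind its front panel, 80 mm above the bench; moves with the drawer; x points into the unit, z up. Inside: 158 mm wide in y; x from -59 to +176 mm of this point; walls 6 mm thick, 38 mm high. The unit's front edge is at x = joint value - 0.065 m: only the part in front of it is open to above.
- boom_stand: Fixed stand of the magnifier: grey base plate and column at the -y end of a level steel tube, 25 mm square and 410 mm long, which runs along this body's y axis at 180 to 205 mm above the bench. Origin: on the bench under the middle of the tube; z up; the lens hangs on the -x side. Along the tube's top are five 10 mm index holes, 70 mm apart, at y = -140, -70, 0, 70 and 140 mm.
- lamp_slide (a joint): Place of the lamp's sliding section along the tube, in m, growing along the boom stand's +y: 0 at the start (pin in the middle hole); the neighbouring holes are at +0.07 and -0.07. The section (an aluminium sleeve 35 x 70 x 35 mm with the lamp, 0.7 kg) slides with about 2.5 N of friction when the pin is out, and is locked (1 mm play) when it is in.
- lock_plunger (a joint): How far the lock pin is pulled up, in m: 0 = fully home in a hole, 0.011 = all the way out. A spring pushes it down with about 4 N at home and 7.5 N all the way out. The 8 mm round-tipped pin goes 8 mm into the tube: pulled more than 8 mm it is clear of the tube, and between holes it rests on the tube at 0.008.
- lock_knob: Red round pull knob of the lock pin, on top of the sliding section: 29 mm in diameter, 27 mm high, upright. Origin: centre of its underside, 24.5 mm above the sleeve's top and about 235 mm above the bench when the pin is home; below it is only the 19 mm thick steel barrel of the plunger.
- knob_grip (a point): Middle of the red knob, 13.5 mm above its underside, about 248 mm above the bench when the pin is home: the place to grip it.
- lens (a point): Centre of the round magnifier lens (white ring 110 mm in diameter, 26 mm high, its top about 188 mm above the bench), 130 mm from the tube on the boom stand's -x side, level with the knob along the tube; moves with the sliding section.
- cast: Yellow plaster dental cast with a row of teeth, 73 x 60 x 34 mm, 0.25 kg, loose on the bench. Origin: on its underside, within 6 mm of the middle. It stands beside the lens, about 70 mm along the tube to the one side or the other, where the lens comes over it at the neighbouring hole.
- wax_jar: Small jar with blue cap, 60 mm in diameter, 55 mm high, on the other side of the lens; leave it.
- mix_bowl: Green mixing bowl, 100 mm in diameter, 55 mm high, between the magnifier and the drawer unit; leave it.
- brush: Brush 130 mm long lying at the back; leave it.
- spray_bottle: White spray bottle, 54 mm in diameter, 160 mm high, behind the free end of the magnifier's tube; leave it.
- parts_bin: Blue open bin, 110 x 140 x 70 mm, behind the magnifier; leave it.
- articulator: Articulator (metal frame with two grey casts), 85 x 100 x 127 mm, at the left; leave it.
Things that resemble listed ones, but are neither listed nor needed, are in the scene too. Leave any blue or purple look-alike of the charger alone.

How it is judged:
By the outcome, as a careful person would: the job done as asked, in the order asked, and still so for the second after the job is handed in, while the arm keeps its last pose, push and grip.
It also fails if it takes over 70 s, if anything falls off the work surface, if the arm or the gripper's body presses on something with over 40 N, if the wrist force passes 120 N, or if a joint passes its speed limit or range.

### The arm

A 7-joint arm with a two-finger parallel gripper is mounted at the origin on the work surface. World frame = base frame: x ahead of the robot, y to its left, z up, the work surface at z = 0. Lengths are in m, angles in rad, forces in N, time in s.
With the tool pointing down it reaches from about 0.35 to 0.9 m from the base axis. Payload 8.1 kg.
Tool frame: the origin (TCP) lies at the very end of the fingers, on their centre line; the grasp point (between the pads) lies 19 mm behind it (grasp_offset is the distance from the TCP to the grasp point, in m); z points along the fingers, y is the line along which they close (so a half turn about z gives the same grasp; the last joint's range is limited). The gripper opens to 92 mm and grips with 3 to 60 N. Pads are 19 mm wide; open, the fingers measure 130 mm over their backs; the gripper's body (75 mm by 190 mm) begins 47 mm behind the grasp point.
Start: joints at [1.035, 0.434, 0.025, 1.573, -0.012, 1.134, -0.075], TCP at [0.262, -0.567, 0.206] pointing down, gripper open.
Joint ranges: [-2.62, 2.62], [-0.44, 2.09], [-1.27, 1.32], [0.08, 2.57], [-1.32, 4.46], [0.12, 2], [-2.74, 2.74]. Speed limits (rad/s): [2.22, 2.22, 3.01, 3.01, 3.14, 3.14, 3.14].

### API

Orientations are given as a rotation vector (axis times angle).
In Python, from cell import observe, get_image, camera_params, sign_off, silhouettes, grasp_offset gives the robot as it stands. The module is installed in compiled form; this text tells all that it offers.
- The arm moves only by the tool jog_arm, never from a script. Its argument "motion" is a list that holds one entry, the list of rows, each a list of 7 numbers: the shift along the tool's x, y, z in m, then the turn, a rotation vector about the tool's x, y, z in rad, then the closure, from -1 (fully open) to 1 (shut), so that 0 is half open. In form: [[[dx, dy, dz, wx, wy, wz, hand], ...]]. A call has 1 to 10 rows; each row is the pose to reach, as a shift and turn from the pose commanded when the call began, along the tool's axes at that moment; what a row does not reach only later rows make up. A row lasts 1/12 s, in which the tool goes at most 41.7 mm and 7.16 degrees, less where a joint would pass 70% of its speed; a pose out of reach is approached as far as the arm can. A call with a gripper value outside its range is refused whole. The fingers move at their own pace and stop on an object; "force" is the grip in N (left out, the last holds). Time passes only in rows, so rows that repeat a pose let the fingers close. It gives the time, the measured TCP pose, the force, the opening and the grip force at its end, in the units of the state.
- observe(): the state, without advancing time (a new reading comes with each control period).
- get_image(name): name is "scene" or "top" or "wrist"; returns the picture (480x640x3 uint8, red, green, blue); there is no depth.
- camera_params(name): a dict with "vertical_fov" (degrees; the focal length in pixels is half the picture's height over the tangent of half this angle, whatever the lens; pixels are square), "cx", "cy" (the principal point, pixels), "T" (4x4, takes a point from camera to world coordinates). Camera axes: x right, y down, z forward; pixel columns grow to the right and rows downward; lengths in m; the calibration is good to about 2 mm. A picture is of the moment at which its call begins: read the wrist's pose just before it. camera_params takes no time and is no camera call; for the wrist camera it gives the pose at the moment of the call.
- sign_off(): hands the job in; it is judged then, once.
Trained networks look in the newest picture that a camera, given by its name, has taken for a name from the list of things; names that differ only in an ending like _2 or _b are one class to them, and where a whole thing is asked for, a point or a joint stands for the part that bears it (a point fixed in the world has none). Each returns a list of dicts, best first, with "p" (0 to 1); they miss things now and then, are a little off and sometimes report something else, mostly with a low value. They report only what shows in the picture. A call takes as long as a camera call. They do not tell look-alikes from the thing itself.
- silhouettes(query, camera): "mask" (480x640 bool, what is visible of it) and "pixel" ([column, row] in pixels, amid what is visible of it).
The state is a dict: "clock": time; "joints": joint angles; "dq": joint speeds; "joint_efforts": joint torques, N m; "position": TCP position; "ee_rot": TCP orientation; "force": force on the tool from outside, world axes, zero at the start; "ft_torque": the same for the moment, N m; "width": opening from 0.0 (shut) to 1.0 (fully open); "gripper_force": force on a finger pad.
Only numpy, scipy, OpenCV 4.12 (cv2) and the standard library are available. Lean on these libraries where they do the work, as an engineer would, in place of code of your own. Each camera call takes 0.05 s, during which the arm holds its last target. There are 200 camera calls.

## Working session

There is one attempt and no reset: what is moved stays moved. The work goes in short steps, Python scripts to look and compute and a tool call to move; the robot and the scene stay as the last step left them, time stands still between calls to the robot, and variables do not carry over. Pictures are saved under pics/ and viewed, at most 10 in all, crops included, and the job is handed in when it is done.

Besides the shell and the picture viewer there is one more tool, called after ">>>" as a command line: name --argument value ..., lists and objects as JSON in quotes. jog_arm: Moves the arm, as the interface text tells. Its arguments: {"type":"object","properties":{"motion":{"type":"array"},"force":{"type":"number"}},"required":["motion"]}

```bash
mkdir -p pics; cat > h.py <<'E'
import numpy as np,cv2
from cell import *
from scipy.spatial.transform import Rotation as R
def ray(cam,px):
    p=camera_params(cam);f=240/np.tan(np.radians(p["vertical_fov"])/2);T=np.array(p["T"])
    d=T[:3,:3]@np.array([(px[0]-p["cx"])/f,(px[1]-p["cy"])/f,1]);return T[:3,3],d
def atz(cam,px,z):
    o,d=ray(cam,px);return o+d*(z-o[2])/d[2]
def proj(cam,P):
    p=camera_params(cam);f=240/np.tan(np.radians(p["vertical_fov"])/2);T=np.array(p["T"])
    q=T[:3,:3].T@(np.array(P)-T[:3,3]);return np.array([p["cx"]+f*q[0]/q[2],p["cy"]+f*q[1]/q[2]])
def save(cam,name):
    im=get_image(cam);cv2.imwrite(f"pics/{name}.png",im[:,:,::-1]);return im
E
python3 - <<'E'
from h import *
np.set_printoptions(precision=4,suppress=True)
s=observe();print(s,grasp_offset)
a=save("top","top0");b=save("scene","scene0")
for c in("top","scene"):
    p=camera_params(c);print(c,p["vertical_fov"],p["cx"],p["cy"],np.array(p["T"]))
Z=dict(charger=.028,drawer_unit_drawer0_handle=.103,lock_knob=.262,lens=.188,cast=.03,wax_jar=.055,mix_bowl=.055,boom_stand=.205)
for n,z in Z.items():
    for r in silhouettes(n,"top")[:3]:
        print(n,round(r["p"],2),r["pixel"],r["mask"].sum(),atz("top",r["pixel"],z))
E
```

```text
{'clock': 0.0, 'joints': array([ 1.0354,  0.4352,  0.0249,  1.5741, -0.0116,  1.134 , -0.0751]), 'dq': array([ 0.0005,  0.0018, -0.0006, -0.    , -0.0004, -0.0021, -0.0011]), 'joint_efforts': array([  0.0002, -66.7855,   0.9852, -31.4457,  -0.0604,   0.0428,
         0.0002]), 'position': array([ 0.2618, -0.5669,  0.2052]), 'ee_rot': array([-3.0669, -0.6742,  0.0008]), 'force': array([ 0.2583, -0.2927,  0.6637]), 'ft_torque': array([-0.0225, -0.0157, -0.0277]), 'gripper_force': 0.0, 'width': 0.998552860601172} 0.0188
top 49.18645153917474 329.8606580287274 244.62069083414042 [[-0.0233 -0.9901  0.1382  0.4073]
 [-0.9997  0.0222 -0.01    0.1484]
 [ 0.0068 -0.1384 -0.9904  1.3011]
 [ 0.      0.      0.      1.    ]]
scene 44.40558994004727 316.1387586956167 241.8116342533626 [[-0.0049  0.5581 -0.8297  1.6501]
 [ 0.9998 -0.0122 -0.0141  0.1766]
 [-0.018  -0.8297 -0.558   0.8859]
 [ 0.      0.      0.      1.    ]]
charger 0.88 [337.6, 352.2] 434 [0.3258 0.1232 0.028 ]
charger 0.76 [368.3, 301.3] 448 [0.4447 0.0459 0.028 ]
charger 0.71 [267.7, 355.4] 535 [0.3222 0.2897 0.028 ]
drawer_unit_drawer0_handle 0.71 [231.7, 271.3] 5854 [0.5179 0.3623 0.103 ]
drawer_unit_drawer0_handle 0.61 [398.4, 197.2] 618 [ 0.6829 -0.0265  0.103 ]
lock_knob 0.48 [492.8, 222.9] 170 [ 0.5892 -0.1917  0.262 ]
lens 0.62 [483.5, 277.1] 3299 [ 0.4855 -0.1882  0.188 ]
cast 0.81 [433.9, 290.1] 695 [ 0.4679 -0.1137  0.03  ]
mix_bowl 0.68 [353.0, 228.0] 1337 [0.6204 0.0791 0.055 ]
```

View pics/top0.png

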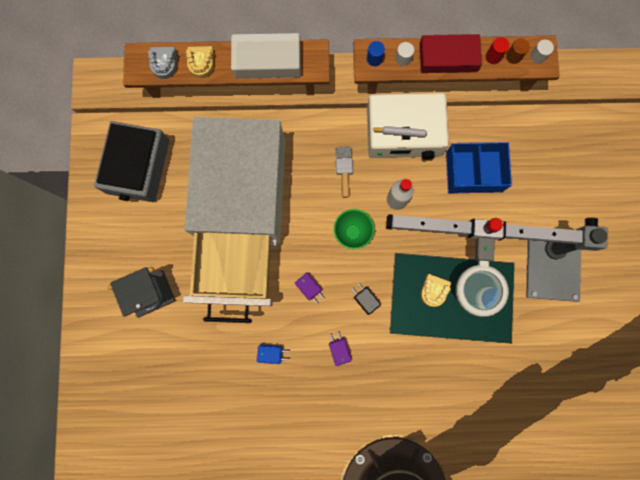

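View pics/scene0.png

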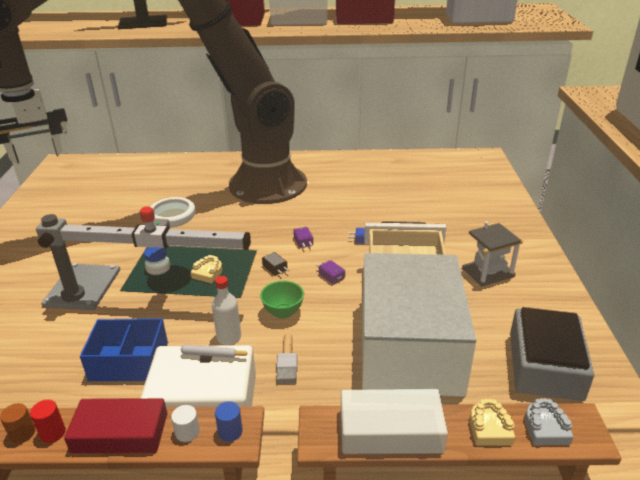

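The top view shows the black charger at (368,299) with pins up-left, and purple and blue look-alikes at (309,287), (340,349) and (270,354). The open drawer handle is at (228,320). The knob is at (494,226), the lens at (483,291), and the cast at (435,290) on the +y side.

```bash
python3 - <<'E'
from h import *
np.set_printoptions(precision=4,suppress=True)
im=cv2.imread("pics/top0.png")[:,:,::-1]
get_image("top")
for r in silhouettes("charger","top")+silhouettes("lock_knob","top"):
    m=r["mask"];print(r["p"],r["pixel"],im[m].mean(0),m.sum())
    if m.sum()<50: continue
    z=.028 if r["pixel"][0]<450 else .255
    v,u=np.nonzero(m);P=np.array([atz("top",(a,b),z)[:2] for a,b in zip(u,v)])
    (c,sz,an)=cv2.minAreaRect((P*1000).astype(np.float32));print("  rect",c,sz,an, "mean",P.mean(0))
def L(pts,z): return np.array([atz("top",p,z)[:2] for p in pts])
print("unit top corners",L([(193,118),(283,121),(277,240),(186,231)],.148))
print("drawer front top edge",L([(184,300),(271,302)],.118+.0))
print("handle bar ends",L([(205,320),(250,321)],.108))
print("tube ends",L([(388,221),(600,236)],.205))
print("knob",L([(494,225)],.262))
E
python3 -c "
import cv2;im=cv2.imread('pics/top0.png');cv2.imwrite('pics/c.png',cv2.resize(im[190:340,170:410],None,fx=3.3,fy=3.3,interpolation=2))"
```

```text
0.67 [339.3, 351.0] [116.9322  54.3729 130.2324] 413
  rect (331.0171813964844, 119.89424896240234) (62.692989349365234, 40.300174713134766) 14.877031326293945 mean [0.3298 0.1195]
0.58 [367.5, 299.3] [109.303  102.8081  93.1465] 396
  rect (447.7727966308594, 50.182411193847656) (59.00094985961914, 42.12576675415039) 36.44920349121094 mean [0.4472 0.0504]
0.57 [306.6, 287.5] [117.2336  57.1725 124.3188] 458
  rect (481.31890869140625, 187.39974975585938) (72.02676391601562, 44.406822204589844) 43.77519226074219 mean [0.4839 0.191 ]
0.56 [271.5, 355.4] [ 36.9732  79.4988 161.9392] 411
  rect (326.5915222167969, 284.1046447753906) (61.61141586303711, 39.7119140625) 88.63017272949219 mean [0.326  0.2848]
0.73 [496.4, 224.0] [169.1059  23.4471  18.1941] 170
  rect (586.595947265625, -195.6378936767578) (26.91353988647461, 29.606098175048828) 42.11928176879883 mean [ 0.5864 -0.1958]
0.72 [494.5, 224.3] [169.5787  25.7697  19.2416] 178
  rect (587.1224975585938, -196.16522216796875) (26.921201705932617, 31.094751358032227) 42.11928176879883 mean [ 0.5873 -0.1961]
unit top corners [[0.8685 0.4438]
 [0.857  0.2376]
 [0.5812 0.254 ]
 [0.606  0.456 ]]
drawer front top edge [[0.4545 0.4662]
 [0.4455 0.2715]]
handle bar ends [[0.409  0.4211]
 [0.4044 0.32  ]]
tube ends [[ 0.6082  0.0126]
 [ 0.5659 -0.4365]]
knob [[ 0.5849 -0.1938]]
```

View pics/c.png

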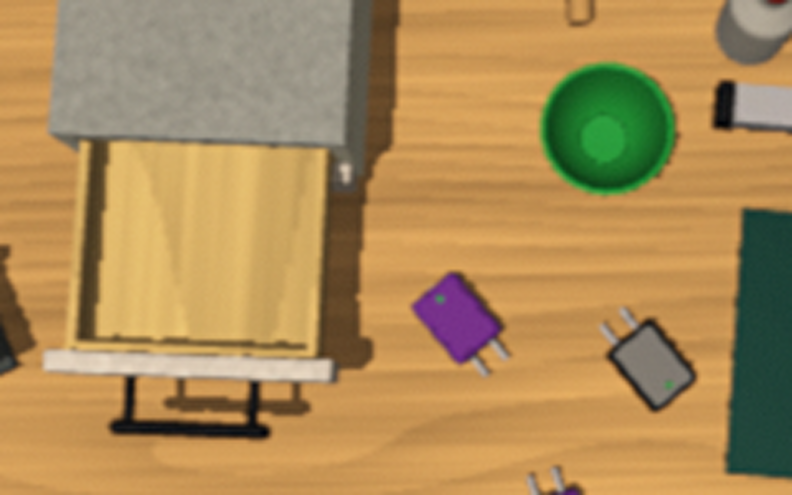

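>>> jog_arm --motion '[[[0, 0, -0.04, 0, 0, 0, -1], [0, 0, -0.08, 0, 0, 0, -1], [0, 0, -0.12, 0, 0, 0, -1], [0, 0, -0.16, 0, 0, 0, -1], [0, 0, -0.2, 0, 0, 0, -1]]]'

```text
clock: 1.07
position: [0.2619, -0.567, 0.4082]
ee_rot: [3.068, 0.674, 0.0]
force: [1.1, -1.1, -0.3]
width: 1.001
gripper_force: 0.0
```

>>> jog_arm --motion '[[[0.427, -0.483, 0, 0, 0, 0, -1], [0.427, -0.483, 0, 0, 0, 0, -1], [0.427, -0.483, 0, 0, 0, 0, -1], [0.427, -0.483, 0, 0, 0, 0, -1], [0.427, -0.483, 0, 0, 0, 0, -1], [0.427, -0.483, 0, 0, 0, 0, -1], [0.427, -0.483, 0, 0, 0, 0, -1], [0.427, -0.483, 0, 0, 0, 0, -1], [0.427, -0.483, 0, 0, 0, 0, -1], [0.427, -0.483, 0, 0, 0, 0, -1]]]'

```text
clock: 1.9
position: [0.3817, -0.1662, 0.4063]
ee_rot: [3.068, 0.674, 0.001]
force: [2.1, 0.2, 0.7]
width: 1.001
gripper_force: 0.0
```

```bash
cat >> h.py <<'E'
def to(x,y,z,yaw):
    "shift in tool axes and turn from the measured pose to tool-down with tool x at yaw (deg)"
    s=observe();r=R.from_rotvec(s["ee_rot"]);a=np.radians(yaw)
    g=R.from_matrix(np.array([[np.cos(a),np.sin(a),0],[np.sin(a),-np.cos(a),0],[0,0,-1]]))
    print("pos",s["position"].round(4),"shift",r.inv().apply(np.array([x,y,z])-s["position"]).round(4),"turn",(r.inv()*g).as_rotvec().round(4),"F",s["force"].round(1),"w",s["width"].round(3),s["clock"])
E
python3 -c "
from h import *
to(.4475,.0503,.2,36.4)"
```

```text
Traceback (most recent call last):
  File "h.py", line 18, in to
    print("pos",s["position"].round(4),"shift",r.inv().apply(np.array([x,y,z])-s["position"]).round(4),"turn",(r.inv()*g).as_rotvec().round(4),"F",s["force"].round(1),"w",s["width"].round(3),s["clock"])
                                                                                                                                                                           ^^^^^^^^^^^^^^^^
AttributeError: 'float' object has no attribute 'round'
```

```bash
sed -i 's/s\["width"\].round(3)/round(s["width"],3)/' h.py
python3 -c "
from h import *
to(.4475,.0503,.2,36.4)"
```

```text
pos [ 0.3817 -0.1662  0.4063] shift [ 0.1504 -0.1692  0.2062] turn [ 0.001  -0.0003 -0.2027] F [2.1 0.2 0.7] w 1.001 1.9
```

>>> jog_arm --motion '[[[0.1504, -0.1692, 0.03, 0, 0, -0.2027, -1], [0.1504, -0.1692, 0.03, 0, 0, -0.2027, -1], [0.1504, -0.1692, 0.03, 0, 0, -0.2027, -1], [0.1504, -0.1692, 0.09, 0, 0, -0.2027, -1], [0.1504, -0.1692, 0.15, 0, 0, -0.2027, -1], [0.1504, -0.1692, 0.206, 0, 0, -0.2027, -1], [0.1504, -0.1692, 0.206, 0, 0, -0.2027, -1], [0.1504, -0.1692, 0.206, 0, 0, -0.2027, -1], [0.1504, -0.1692, 0.206, 0, 0, -0.2027, -1], [0.1504, -0.1692, 0.206, 0, 0, -0.2027, -1]]]'

```text
clock: 2.73
position: [0.4451, 0.0492, 0.1969]
ee_rot: [-2.981, -0.984, 0.009]
force: [0.8, -0.6, 0.1]
width: 1.0
gripper_force: 0.0
```

```bash
python3 - <<'E'
from h import *
to(.4475,.0503,.2,36.4)
save("wrist","w1")
for r in silhouettes("charger","wrist"):
    m=r["mask"];v,u=np.nonzero(m);P=np.array([atz("wrist",(a,b),.028)[:2] for a,b in zip(u,v)])
    print(r["p"],r["pixel"],m.sum(),cv2.minAreaRect((P*1000).astype(np.float32)))
to(.4475,.0503,.2,36.4)
E
```

```text
pos [0.4451 0.0492 0.1969] shift [ 0.0025  0.0005 -0.0032] turn [-0.0035  0.0047  0.0025] F [ 0.8 -0.6  0.1] w 1.0 2.7333Traceback (most recent call last):
  File "<stdin>", line 5, in <module>
  File "h.py", line 8, in atz
    o,d=ray(cam,px);return o+d*(z-o[2])/d[2]
        ~~~^^^^^^^^
  File "h.py", line 5, in ray
    p=camera_params(cam);f=240/np.tan(np.radians(p["vertical_fov"])/2);T=np.array(p["T"])
ValueError: time passes only in moves, steps and waits
```

View pics/w1.png

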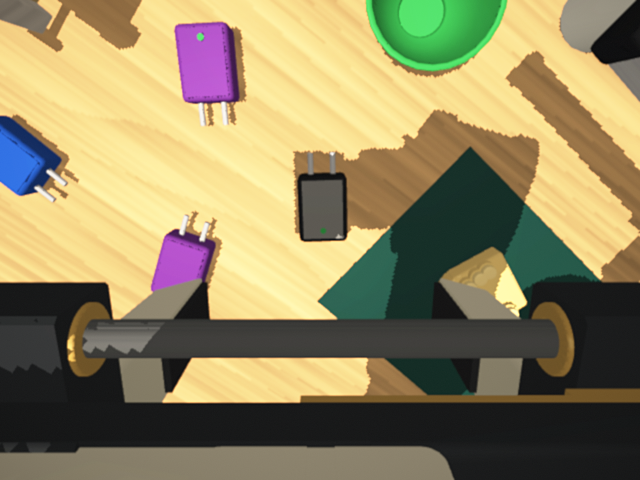

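The wrist view shows the black charger at (322,207), aligned with the image, pins up.

```bash
cat >> h.py <<'E'
_cp=camera_params;_c={}
def camera_params(n):
    if n not in _c:_c[n]=_cp(n)
    return _c[n]
E
python3 - <<'E'
from h import *
T=camera_params("wrist")["T"]
to(.4475,.0503,.2,36.4)
im=cv2.imread("pics/w1.png")
px=[(299,175),(346,175),(346,240),(299,240)]
P=np.array([atz("wrist",p,.027)[:2] for p in px]);print(P,P.mean(0))
d=P[1]-P[2]+P[0]-P[3];print(np.degrees(np.arctan2(d[1],d[0])),np.linalg.norm(d)/2,np.linalg.norm(P[0]-P[1]))
c=P.mean(0);to(c[0],c[1],.03,np.degrees(np.arctan2(d[1],d[0])))
E
```

```text
pos [0.4475 0.0483 0.2004] shift [ 0.0012 -0.0015  0.0004] turn [-0.0002  0.0003  0.0005] F [-0.1 -0.5  0.6] w 1.003 2.8333
[[0.46311008 0.08176546]
 [0.48657591 0.04995322]
 [0.44157547 0.01563965]
 [0.41712968 0.04877858]] [0.45209779 0.04903423]
36.49110561703451 0.0565837067289522 0.039530542283419165
pos [0.4475 0.0483 0.2004] shift [0.0042 0.0022 0.1704] turn [-0.0002  0.0002 -0.0011] F [-0.1 -0.5  0.6] w 1.003 2.8333
```

>>> jog_arm --motion '[[[0.004, 0.002, 0.04, 0, 0, 0, -1], [0.004, 0.002, 0.08, 0, 0, 0, -1], [0.004, 0.002, 0.12, 0, 0, 0, -1], [0.004, 0.002, 0.16, 0, 0, 0, -1], [0.004, 0.002, 0.18, 0, 0, 0, -1], [0.004, 0.002, 0.194, 0, 0, 0, -1], [0.004, 0.002, 0.195, 0, 0, 0, -1], [0.004, 0.002, 0.195, 0, 0, 0, 0.3], [0.004, 0.002, 0.195, 0, 0, 0, 0.3], [0.004, 0.002, 0.195, 0, 0, 0, 1]]]' --force 20

```text
clock: 3.67
position: [0.4534, 0.0491, 0.0066]
ee_rot: [2.984, 0.98, 0.005]
force: [-0.6, -0.6, -0.2]
width: 0.827
gripper_force: 0.0
```

>>> jog_arm --motion '[[[0, 0, 0, 0, 0, 0, 1], [0, 0, 0, 0, 0, 0, 1], [0, 0, 0, 0, 0, 0, 1], [0, 0, 0, 0, 0, 0, 1], [0, 0, 0, 0, 0, 0, 1], [0, 0, 0, 0, 0, 0, 1]]]'

```text
clock: 4.17
position: [0.4518, 0.0493, 0.005]
ee_rot: [-2.984, -0.982, -0.0]
force: [-1.1, 0.5, 2.6]
width: 0.449
gripper_force: 20.0
```

>>> jog_arm --motion '[[[0, 0, -0.04, 0, 0, 0, 1], [0, 0, -0.08, 0, 0, 0, 1], [0, 0, -0.12, 0, 0, 0, 1], [0, 0, -0.16, 0, 0, 0, 1], [0, 0, -0.2, 0, 0, 0, 1], [0, 0, -0.22, 0, 0, 0, 1], [0, 0, -0.22, 0, 0, 0, 1]]]'

```text
clock: 4.75
position: [0.4542, 0.0499, 0.2295]
ee_rot: [2.982, 0.981, 0.012]
force: [1.3, 0.4, -1.4]
width: 0.448
gripper_force: 20.0
```

```bash
python3 -c "
from h import *
to(.512,.366,.2,-2.7)"
```

```text
pos [0.4542 0.0499 0.2295] shift [ 0.2339 -0.2203  0.0301] turn [ 0.0019 -0.0077  0.6824] F [ 1.3  0.4 -1.4] w 0.448 4.75
```

>>> jog_arm --motion '[[[0.03, -0.028, 0, 0, 0, 0.085, 1], [0.06, -0.055, 0, 0, 0, 0.17, 1], [0.09, -0.083, 0, 0, 0, 0.255, 1], [0.12, -0.11, 0, 0, 0, 0.34, 1], [0.15, -0.14, 0, 0, 0, 0.425, 1], [0.18, -0.17, 0, 0, 0, 0.51, 1], [0.21, -0.198, 0, 0, 0, 0.6, 1], [0.236, -0.221, 0, 0, 0, 0.682, 1], [0.236, -0.221, 0, 0, 0, 0.682, 1], [0.236, -0.221, 0, 0, 0, 0.682, 1]]]'

```text
clock: 5.58
position: [0.509, 0.3695, 0.2228]
ee_rot: [3.14, -0.067, -0.004]
force: [0.2, -0.4, -1.9]
width: 0.444
gripper_force: 20.0
```

```bash
python3 -c "
from h import *
save('wrist','w2');camera_params('wrist')
to(.512,.366,.2,-2.7)
for x,y,z in[(.407,.3706,.108),(.447,.288,.118),(.6,.366,.148),(.6,.255,.148),(.512,.366,.08)]: print(x,y,proj('wrist',(x,y,z)))"
```

```text
pos [0.5096 0.3674 0.2231] shift [0.0025 0.0013 0.0231] turn [0.0019 0.0021 0.0029] F [ 0.1 -1.9 -1.9] w 0.445 5.6333
0.407 0.3706 [321.90322621 354.88909304]
0.447 0.288 [431.24124455 309.17308327]
0.6 0.366 [315.63817267  91.91096151]
0.6 0.255 [509.10557688  82.79865305]
0.512 0.366 [321.74775771 217.11501349]
```

View pics/w2.png

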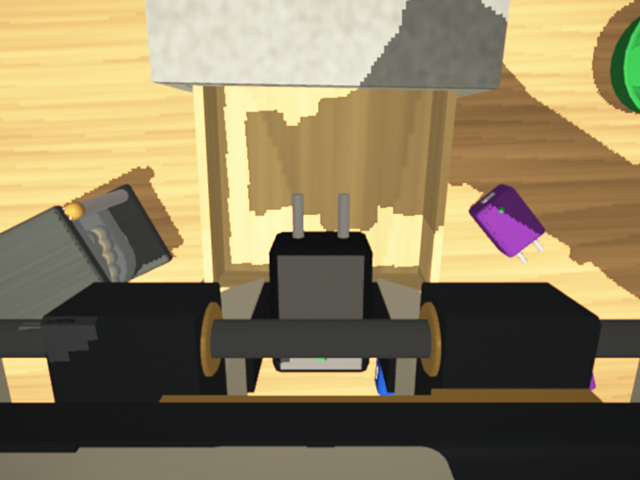

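The drawer opening spans columns 205–445, with its front inside edge at row ~270 and the unit edge at row ~88. The charger hangs straight, pins forward.

```bash
python3 -c "
from h import *
for n,p,z in[('floor front',(325,266),.08),('panel-top',(325,284),.118),('wallL top',(205,180),.118),('wallR top',(448,180),.118),('floorL',(232,200),.08),('floorR',(432,200),.08),('unit',(325,88),.148),('unitL',(152,83),.148),('unitR',(503,90),.148)]: print(n,atz('wrist',p,z).round(4))"
```

```text
floor front [0.4713 0.3651 0.08  ]
panel-top [0.4704 0.3656 0.118 ]
wallL top [0.5493 0.4439 0.118 ]
wallR top [0.5419 0.279  0.118 ]
floorL [0.5288 0.4354 0.08  ]
floorR [0.5218 0.2794 0.08  ]
unit [0.6019 0.3605 0.148 ]
unitL [0.609  0.4594 0.148 ]
unitR [0.5962 0.2582 0.148 ]
```

```bash
python3 -c "
from h import *
to(.519,.361,.087,-2.7)"
```

```text
pos [0.5096 0.3674 0.2231] shift [0.0099 0.0057 0.136 ] turn [0.0019 0.0021 0.0029] F [ 0.1 -1.9 -1.9] w 0.445 5.6333
```

>>> jog_arm --motion '[[[0.009, 0.006, 0.03, 0, 0, 0, 1], [0.009, 0.006, 0.06, 0, 0, 0, 1], [0.009, 0.006, 0.09, 0, 0, 0, 1], [0.009, 0.006, 0.11, 0, 0, 0, 1], [0.009, 0.006, 0.12, 0, 0, 0, 1], [0.009, 0.006, 0.13, 0, 0, 0, 1], [0.009, 0.006, 0.134, 0, 0, 0, 1], [0.009, 0.006, 0.137, 0, 0, 0, 1], [0.009, 0.006, 0.137, 0, 0, 0, 1], [0.009, 0.006, 0.137, 0, 0, 0, 1]]]'

```text
clock: 6.47
position: [0.5197, 0.3611, 0.0889]
ee_rot: [-3.14, 0.073, -0.002]
force: [-1.1, 0.7, -0.2]
width: 0.451
gripper_force: 20.0
```

>>> jog_arm --motion '[[[0, 0, 0.003, 0, 0, 0, 1], [0, 0, 0.003, 0, 0, 0, 1], [0, 0, 0.003, 0, 0, 0, -0.4], [0, 0, 0.003, 0, 0, 0, -0.4], [0, 0, 0.003, 0, 0, 0, -0.4], [0, 0, 0.003, 0, 0, 0, -0.4], [0, 0, -0.03, 0, 0, 0, -0.4], [0, 0, -0.07, 0, 0, 0, -0.4], [0, 0, -0.1, 0, 0, 0, -0.4], [0, 0, -0.1, 0, 0, 0, -0.4]]]'

```text
clock: 7.3
position: [0.5216, 0.3636, 0.1951]
ee_rot: [-3.134, 0.073, -0.012]
force: [-0.2, 0.8, -0.4]
width: 0.701
gripper_force: 0.0
```

```bash
python3 -c "
from h import *
to(.36,.372,.3,-2.7)
to(.36,.372,.19,-2.7)"
```

```text
pos [0.5216 0.3636 0.1951] shift [-0.161  -0.0016 -0.1062] turn [-0.0071 -0.0077  0.0006] F [-0.2  0.8 -0.4] w 0.701 7.3
pos [0.5216 0.3636 0.1951] shift [-0.1619 -0.0008  0.0038] turn [-0.0071 -0.0077  0.0006] F [-0.2  0.8 -0.4] w 0.701 7.3
```

>>> jog_arm --motion '[[[-0.04, 0, 0, 0, 0, 0, 1], [-0.08, 0, 0, 0, 0, 0, 1], [-0.12, 0, 0, 0, 0, 0, 1], [-0.155, 0, 0, 0, 0, 0, 1], [-0.16, 0, 0, 0, 0, 0, 1], [-0.16, 0, 0.03, 0, 0, 0, 1], [-0.16, 0, 0.06, 0, 0, 0, 1], [-0.16, 0, 0.09, 0, 0, 0, 1], [-0.16, 0, 0.1, 0, 0, 0, 1], [-0.16, 0, 0.1, 0, 0, 0, 1]]]'

```text
clock: 8.13
position: [0.3582, 0.3668, 0.0858]
ee_rot: [3.137, -0.072, -0.004]
force: [0.0, -1.0, 0.1]
width: 0.033
gripper_force: 0.0
```

```bash
python3 -c "
from h import *
to(.395,.371,.09,-2.7)"
```

```text
pos [0.3582 0.3668 0.0858] shift [ 0.0365 -0.0059 -0.0043] turn [0.0038 0.0027 0.0011] F [ 0.  -1.   0.1] w 0.033 8.1333
```

>>> jog_arm --motion '[[[0.015, -0.003, 0, 0, 0, 0, 1], [0.03, -0.005, 0, 0, 0, 0, 1], [0.04, -0.005, 0, 0, 0, 0, 1], [0.053, -0.005, 0, 0, 0, 0, 1], [0.067, -0.005, 0, 0, 0, 0, 1], [0.082, -0.005, 0, 0, 0, 0, 1], [0.097, -0.005, 0, 0, 0, 0, 1], [0.112, -0.005, 0, 0, 0, 0, 1], [0.127, -0.005, 0, 0, 0, 0, 1], [0.142, -0.005, 0, 0, 0, 0, 1]]]'

```text
clock: 8.97
position: [0.5025, 0.3659, 0.0882]
ee_rot: [3.14, -0.074, -0.001]
force: [-2.1, -0.3, 0.8]
width: 0.003
gripper_force: 0.9
```

>>> jog_arm --motion '[[[0.01, 0, 0, 0, 0, 0, 1], [0.018, 0, 0, 0, 0, 0, 1], [0.025, 0, 0, 0, 0, 0, 1], [0.03, 0, 0, 0, 0, 0, 1], [0.035, 0, 0, 0, 0, 0, 1], [0.039, 0, 0, 0, 0, 0, 1], [0.042, 0, 0, 0, 0, 0, 1], [0.045, 0, 0, 0, 0, 0, 1]]]'

```text
clock: 9.63
position: [0.5464, 0.3645, 0.0879]
ee_rot: [3.141, -0.073, -0.0]
force: [-0.6, -0.6, 0.0]
width: 0.001
gripper_force: 0.6
```

>>> jog_arm --motion '[[[0.003, 0, 0, 0, 0, 0, 1], [0.006, 0, 0, 0, 0, 0, 1], [0.008, 0, 0, 0, 0, 0, 1], [0.01, 0, 0, 0, 0, 0, 1], [0.01, 0, 0, 0, 0, 0, 1]]]'

```text
clock: 10.05
position: [0.557, 0.364, 0.0879]
ee_rot: [-3.141, 0.074, -0.001]
force: [-0.2, -0.3, 0.0]
width: 0.002
gripper_force: 0.0
```

```bash
python3 -c "
from h import *
to(.395,.371,.09,-2.7)
im=save('top','top1');save('scene','s1')
cv2.imwrite('pics/c2.png',np.hstack([cv2.resize(im[200:330,160:320,::-1],None,fx=2.5,fy=2.5),cv2.resize(get_image('scene')[200:330,340:500,::-1],None,fx=2.5,fy=2.5)]))"
```

```text
pos [0.557  0.364  0.0879] shift [-0.1621  0.0006 -0.0021] turn [-0.0002 -0.0005  0.0002] F [-0.2 -0.3  0. ] w 0.002 10.05
```

View pics/c2.png

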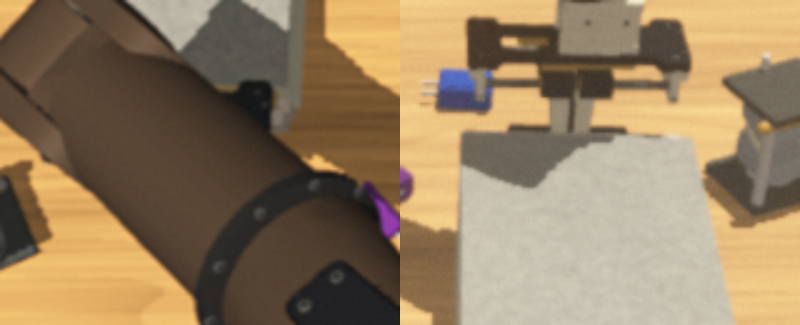

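The drawer is nearly shut, but there is no end-stop force yet, so I'll push on gently.

>>> jog_arm --motion '[[[0.003, 0, 0, 0, 0, 0, 1], [0.006, 0, 0, 0, 0, 0, 1], [0.006, 0, 0, 0, 0, 0, 1]]]'

```text
clock: 10.45
position: [0.5633, 0.3636, 0.088]
ee_rot: [-3.141, 0.074, -0.001]
force: [0.7, 0.2, 0.2]
width: 0.003
gripper_force: 0.0
```

>>> jog_arm --motion '[[[0.002, 0, 0, 0, 0, 0, 1], [0.004, 0, 0, 0, 0, 0, 1], [0.006, 0, 0, 0, 0, 0, 1], [0.006, 0, 0, 0, 0, 0, 1]]]'

```text
clock: 10.78
position: [0.569, 0.3632, 0.0879]
ee_rot: [-3.141, 0.074, -0.001]
force: [1.1, 0.2, -0.0]
width: 0.001
gripper_force: 0.0
```

>>> jog_arm --motion '[[[-0.03, 0, 0, 0, 0, 0, 1], [-0.06, 0, -0.02, 0, 0, 0, 1], [-0.08, 0, -0.06, 0, 0, 0, 1], [-0.08, 0, -0.1, 0, 0, 0, 1], [-0.08, 0, -0.14, 0, 0, 0, 1], [-0.08, 0, -0.16, 0, 0, 0, 1], [-0.08, 0, -0.16, 0, 0, 0, 1]]]'

```text
clock: 11.37
position: [0.4905, 0.3693, 0.2542]
ee_rot: [-3.134, 0.073, -0.012]
force: [0.9, 0.7, 0.5]
width: 0.003
gripper_force: 0.0
```

```bash
python3 -c "
from h import *
save('wrist','w3');print(camera_params('wrist'))
to(.395,.371,.09,-2.7)"
```

```text
{'vertical_fov': 60.0676696734738, 'cx': 320.29594532784756, 'cy': 239.82298919512084, 'T': array([[-0.04699781, -0.96647397, -0.25242677,  0.55852774],
       [-0.99888512,  0.0443483 ,  0.01617868,  0.36438928],
       [-0.00444158,  0.2529057 , -0.96748074,  0.42954016],
       [ 0.        ,  0.        ,  0.        ,  1.        ]])}
pos [0.4897 0.3684 0.2512] shift [-0.0955  0.0024  0.1607] turn [-0.004  -0.0047  0.0004] F [-0.3 -0.1 -0.4] w 0.006 11.4167
```

View pics/w3.png

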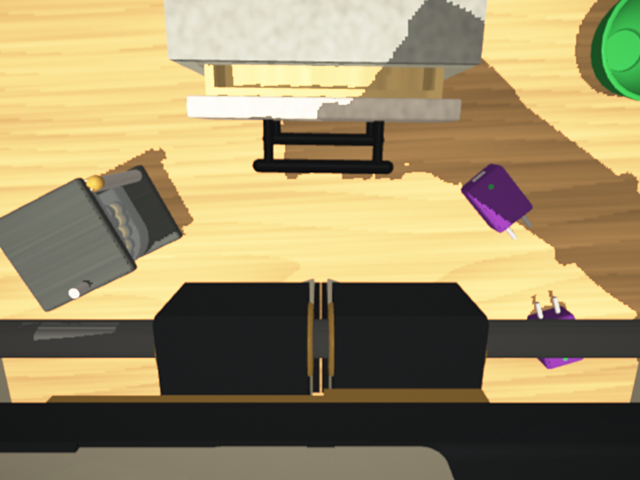

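The drawer is still open some centimetres: handle bar at row 166, panel at row 107, unit edge at row 62.

```bash
python3 -c "
from h import *
save('wrist','w4')
for n,p,z in[('bar back/front',(323,160),.105),('bar front',(323,172),.105),('panel outer',(323,119),.118),('panel inner',(323,97),.118),('unit',(323,62),.148)]: print(n,atz('wrist',p,z).round(4))"
```

```text
bar back/front [0.5362 0.3635 0.105 ]
bar front [0.5271 0.3639 0.105 ]
panel outer [0.5659 0.3622 0.118 ]
panel inner [0.5808 0.3615 0.118 ]
unit [0.5993 0.3608 0.148 ]
```

```bash
python3 -c "
from h import *
for x in(.53,.54,.55,.56,.57,.58): print(x,proj('scene',(x,.364,.108)),proj('scene',(x,.364,.088)), proj('scene',(x,.364,.148)))"
python3 -c "
import cv2;im=cv2.imread('pics/s1.png');cv2.imwrite('pics/c3.png',cv2.resize(im[215:275,355:475],None,fx=6,fy=6,interpolation=2))"
```

```text
0.53 [405.51861264 249.59044154] [404.945551   256.63923626] [406.69340322 235.1402377 ]
0.54 [406.04569948 252.06472901] [405.46483744 259.13616602] [407.23666232 237.56590127]
0.55 [406.57929363 254.56956352] [405.99048211 261.66366853] [407.78674163 240.0220172 ]
0.56 [407.11951633 257.10551426] [406.52260248 264.22230875] [408.34377038 242.50916258]
0.57 [407.66649188 259.67316466] [407.06131898 266.81266566] [408.90788112 245.02792914]
0.58 [408.22034769 262.27311285] [407.606755   269.43533268] [409.47920976 247.5789238 ]
```

View pics/c3.png

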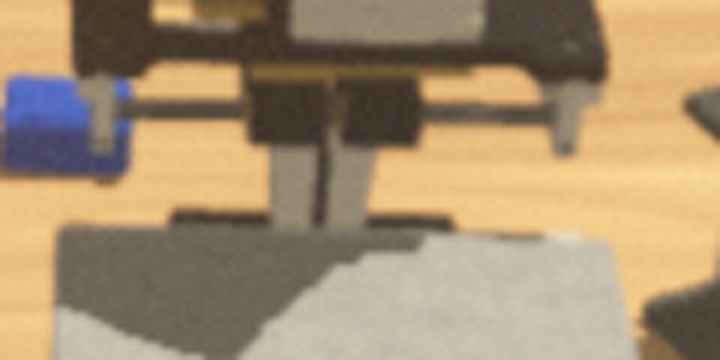

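>>> jog_arm --motion '[[[-0.005, 0, 0.03, 0, 0, 0, -0.2], [-0.005, 0, 0.06, 0, 0, 0, -0.2], [-0.005, 0, 0.09, 0, 0, 0, -0.2], [-0.005, 0, 0.12, 0, 0, 0, -0.2], [-0.005, 0, 0.15, 0, 0, 0, -0.2], [-0.005, 0, 0.165, 0, 0, 0, -0.2], [-0.005, 0, 0.168, 0, 0, 0, -0.2], [0.005, 0, 0.168, 0, 0, 0, -0.2], [0.012, 0, 0.168, 0, 0, 0, -0.2], [0.018, 0, 0.168, 0, 0, 0, -0.2]]]'

```text
clock: 12.3
position: [0.5087, 0.3666, 0.0812]
ee_rot: [-3.139, 0.075, -0.003]
force: [-0.6, 0.3, -0.2]
width: 0.595
gripper_force: 0.0
```

>>> jog_arm --motion '[[[0.003, 0, 0, 0, 0, 0, -0.2], [0.006, 0, 0, 0, 0, 0, -0.2], [0.009, 0, 0, 0, 0, 0, -0.2], [0.012, 0, 0, 0, 0, 0, -0.2], [0.015, 0, 0, 0, 0, 0, -0.2], [0.018, 0, 0, 0, 0, 0, -0.2]]]'

```text
clock: 12.8
position: [0.5244, 0.3656, 0.0801]
ee_rot: [-3.141, 0.073, 0.0]
force: [-1.5, -0.6, 0.1]
width: 0.604
gripper_force: 0.6
```

```bash
python3 -c "
from h import *
im=save('wrist','w5');to(.395,.371,.083,-2.7)
for n,p,z in[('low handle',(323,138),.04),('low handle',(323,138),.05)]: 
  q=camera_params('wrist')
im=cv2.imread('pics/w5.png');s=get_image('scene')[:,:,::-1]
cv2.imwrite('pics/c4.png',np.hstack([im[:300],cv2.resize(s[215:275,355:475],(600,300))])[:, :1240:1] if 0 else np.hstack([cv2.resize(im,(400,300)),cv2.resize(s[205:275,370:463],(400,300))]))"
```

```text
pos [0.5253 0.3654 0.08  ] shift [-0.1304  0.0005 -0.0031] turn [-0.0001 -0.0005  0.0003] F [ 0.6 -0.6  0.2] w 0.597 12.85
```

View pics/c4.png

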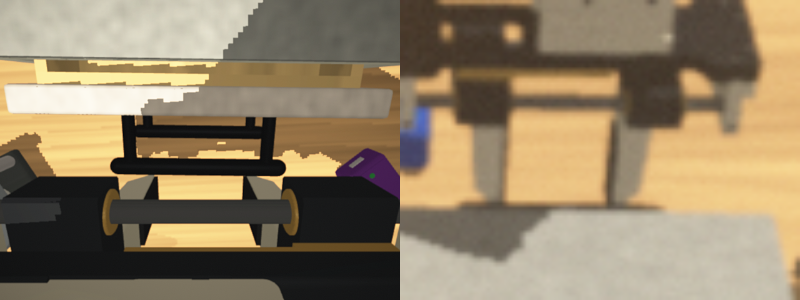

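>>> jog_arm --motion '[[[0.003, 0, 0, 0, 0, 0, -0.2], [0.006, 0, 0, 0, 0, 0, -0.2], [0.009, 0, 0, 0, 0, 0, -0.2], [0.012, 0, 0, 0, 0, 0, -0.2], [0.015, 0, 0, 0, 0, 0, -0.2], [0.018, 0, 0, 0, 0, 0, -0.2]]]'

```text
clock: 13.4
position: [0.5367, 0.3648, 0.0794]
ee_rot: [3.138, -0.071, -0.015]
force: [-28.4, -3.7, 16.2]
width: 0.6
gripper_force: 13.8
```

```bash
python3 -c "
from h import *
to(.395,.371,.083,-2.7)
im=get_image('wrist');to(0.395,.371,.083,-2.7)
cv2.imwrite('pics/w6.png',im[:,:,::-1])
g=im[100:300,320].astype(int).sum(1)
for c in (300,340): print(c,[(100+i,int(v)) for i,v in enumerate(im[:300:1,c].astype(int).sum(1)[100:]) if i%4==0])
"
```

```text
pos [0.5367 0.3648 0.0794] shift [-0.1418  0.0002 -0.0023] turn [0.0029 0.0094 0.002 ] F [-28.4  -3.7  16.2] w 0.6 13.4
pos [0.5365 0.3648 0.0794] shift [-0.1417  0.0002 -0.0022] turn [0.0031 0.01   0.0022] F [-20.3  -2.3  12.9] w 0.599 13.45
300 [(100, 673), (104, 675), (108, 679), (112, 687), (116, 693), (120, 695), (124, 698), (128, 695), (132, 695), (136, 694), (140, 698), (144, 551), (148, 466), (152, 461), (156, 460), (160, 466), (164, 470), (168, 470), (172, 478), (176, 481), (180, 483), (184, 478), (188, 440), (192, 325), (196, 349), (200, 368), (204, 328), (208, 329), (212, 345), (216, 369), (220, 381), (224, 63), (228, 54), (232, 87), (236, 65), (240, 50), (244, 346), (248, 625), (252, 659), (256, 511), (260, 54), (264, 57), (268, 79), (272, 78), (276, 58), (280, 55), (284, 561), (288, 645), (292, 644), (296, 602)]
340 [(100, 385), (104, 368), (108, 376), (112, 371), (116, 373), (120, 366), (124, 361), (128, 360), (132, 360), (136, 354), (140, 360), (144, 360), (148, 465), (152, 466), (156, 468), (160, 473), (164, 473), (168, 470), (172, 465), (176, 463), (180, 462), (184, 462), (188, 434), (192, 338), (196, 365), (200, 333), (204, 330), (208, 341), (212, 364), (216, 376), (220, 388), (224, 86), (228, 56), (232, 79), (236, 65), (240, 53), (244, 619), (248, 664), (252, 657), (256, 538), (260, 50), (264, 56), (268, 76), (272, 85), (276, 63), (280, 52), (284, 390), (288, 654), (292, 644), (296, 617)]
```

>>> jog_arm --motion '[[[-0.008, 0, 0, 0, 0, 0, -0.2], [-0.02, 0, 0, 0, 0, 0, -0.2], [-0.05, 0, 0, 0, 0, 0, -0.2], [-0.08, 0, -0.04, 0, 0, 0, -0.2], [-0.08, 0, -0.08, 0, 0, 0, -0.2], [-0.08, 0, -0.12, 0, 0, 0, -0.2], [-0.08, 0, -0.16, 0, 0, 0, -0.2], [-0.08, 0, -0.175, 0, 0, 0, -0.2], [-0.08, 0, -0.175, 0, 0, 0, -0.2]]]'

```text
clock: 14.2
position: [0.4647, 0.3705, 0.2607]
ee_rot: [-3.134, 0.073, -0.012]
force: [-0.1, -0.2, -0.5]
width: 0.597
gripper_force: 0.0
```

```bash
python3 -c "
from h import *
im=save('wrist','w7');to(.4,.371,.083,-2.7)
r=silhouettes('drawer_unit_drawer0_handle','wrist');print([(a['p'],a['pixel'],a['mask'].sum()) for a in r])
for z in (.03,.04,.105):print(z,[(v,atz('wrist',(320,v),z)[0].round(4)) for v in range(20,200,20)])
for c in (300,360): print(c,[(i*3,int(v)) for i,v in enumerate(im[:200:3,c].astype(int).sum(1))])
"
```

```text
pos [0.464  0.3694 0.2578] shift [-0.0648  0.0021  0.1745] turn [-0.0038 -0.0045  0.0001] F [ 0.1 -0.9 -1. ] w 0.6 14.25
[(0.83, [323.1, 46.0], np.int64(12200))]
0.03 [(20, np.float64(0.6264)), (40, np.float64(0.6102)), (60, np.float64(0.5936)), (80, np.float64(0.5767)), (100, np.float64(0.5594)), (120, np.float64(0.5416)), (140, np.float64(0.5235)), (160, np.float64(0.5049)), (180, np.float64(0.4858))]
0.04 [(20, np.float64(0.624)), (40, np.float64(0.6083)), (60, np.float64(0.5921)), (80, np.float64(0.5756)), (100, np.float64(0.5587)), (120, np.float64(0.5414)), (140, np.float64(0.5237)), (160, np.float64(0.5055)), (180, np.float64(0.487))]
0.105 [(20, np.float64(0.6089)), (40, np.float64(0.5958)), (60, np.float64(0.5823)), (80, np.float64(0.5685)), (100, np.float64(0.5544)), (120, np.float64(0.5399)), (140, np.float64(0.5251)), (160, np.float64(0.51)), (180, np.float64(0.4945))]
300 [(0, 649), (3, 644), (6, 650), (9, 665), (12, 673), (15, 673), (18, 667), (21, 311), (24, 489), (27, 562), (30, 748), (33, 751), (36, 754), (39, 752), (42, 751), (45, 747), (48, 744), (51, 431), (54, 43
[... 626 characters left out ...]
, (18, 677), (21, 314), (24, 499), (27, 477), (30, 744), (33, 752), (36, 752), (39, 750), (42, 748), (45, 750), (48, 751), (51, 614), (54, 441), (57, 440), (60, 439), (63, 563), (66, 451), (69, 442), (72, 453), (75, 635), (78, 613), (81, 587), (84, 566), (87, 576), (90, 321), (93, 326), (96, 338), (99, 178), (102, 56), (105, 86), (108, 54), (111, 51), (114, 40), (117, 314), (120, 364), (123, 368), (126, 372), (129, 378), (132, 381), (135, 370), (138, 344), (141, 353), (144, 357), (147, 367), (150, 345), (153, 335), (156, 331), (159, 368), (162, 361), (165, 360), (168, 328), (171, 616), (174, 611), (177, 635), (180, 638), (183, 633), (186, 641), (189, 648), (192, 645), (195, 644), (198, 645)]
```

View pics/w7.png

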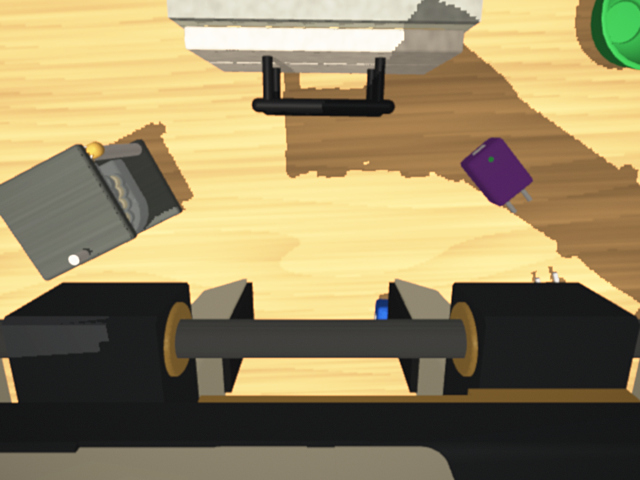

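The drawer panel is now flush under the unit's edge. The upper bar lies over the lower one at row 107, and I met the hard stop at 28 N, so it is shut. Next is the knob.

>>> jog_arm --motion '[[[0.005, 0.02, -0.035, 0, 0, 0, -0.6], [0.01, 0.055, -0.07, 0, 0, 0, -0.6], [0.02, 0.095, -0.09, 0, 0, 0, -0.6], [0.03, 0.135, -0.09, 0, 0, 0, -0.6], [0.04, 0.175, -0.09, 0, 0, 0, -0.6], [0.05, 0.215, -0.09, 0, 0, 0, -0.6], [0.06, 0.255, -0.09, 0, 0, 0, -0.6], [0.075, 0.29, -0.09, 0, 0, 0, -0.6], [0.09, 0.33, -0.09, 0, 0, 0, -0.6], [0.1, 0.37, -0.09, 0, 0, 0, -0.6]]]'

```text
clock: 15.13
position: [0.544, -0.0026, 0.3431]
ee_rot: [3.14, -0.073, -0.004]
force: [0.4, 0.4, -0.4]
width: 0.8
gripper_force: 0.0
```

```bash
python3 -c "
from h import *
to(.5865,-.196,.35,-5.4)"
```

```text
pos [ 0.544  -0.0026  0.3431] shift [ 0.0514  0.1912 -0.0069] turn [0.0006 0.0022 0.0475] F [ 0.4  0.4 -0.4] w 0.8 15.1333
```

>>> jog_arm --motion '[[[0.01, 0.04, 0, 0, 0, 0.0475, -0.6], [0.02, 0.08, 0, 0, 0, 0.0475, -0.6], [0.03, 0.12, 0, 0, 0, 0.0475, -0.6], [0.04, 0.15, 0, 0, 0, 0.0475, -0.6], [0.051, 0.18, 0, 0, 0, 0.0475, -0.6], [0.051, 0.191, 0, 0, 0, 0.0475, -0.6], [0.051, 0.191, 0, 0, 0, 0.0475, -0.6], [0.051, 0.191, 0, 0, 0, 0.0475, -0.6]]]'

```text
clock: 15.8
position: [0.5855, -0.1932, 0.3433]
ee_rot: [-3.137, 0.149, 0.004]
force: [0.6, 0.9, 0.3]
width: 0.798
gripper_force: 0.0
```

```bash
python3 -c "
from h import *
to(.5865,-.196,.232,-5.4)
im=save('wrist','w8');camera_params('wrist')
to(.5865,-.196,.232,-5.4)
for r in silhouettes('lock_knob','wrist'):
    m=r['mask'];v,u=np.nonzero(m);print(r['p'],r['pixel'],m.sum(),u.min(),u.max(),v.min(),v.max(),im[m].mean(0))
hsv=cv2.cvtColor(im,cv2.COLOR_RGB2HSV);m=((hsv[...,0]<8)|(hsv[...,0]>172))&(hsv[...,1]>150)&(hsv[...,2]>60)
n,l,st,c=cv2.connectedComponentsWithStats(m.astype(np.uint8))
for i in range(1,n):
  if st[i,4]>80: print(st[i],c[i],atz('wrist',c[i],.255),atz('wrist',c[i],.262))
print(proj('wrist',(.5865,-.196,.262)),proj('wrist',(.5865,-.196,.235)))"
```

```text
pos [ 0.5855 -0.1932  0.3433] shift [0.0015 0.0028 0.1113] turn [-0.0008  0.0026 -0.0008] F [0.6 0.9 0.3] w 0.798 15.8
pos [ 0.5858 -0.1919  0.3438] shift [0.0013 0.0042 0.1118] turn [-0.0012  0.0017  0.0013] F [ 0.3  0.9 -0. ] w 0.802 15.85
0.84 [325.8, 228.1] 1553 305 347 207 252 [174.03026401  39.1674179   34.70701867]
0.37 [325.7, 232.5] 1585 305 347 206 252 [172.59179811  39.38485804  34.93753943]
[101  74  37  32 915] [119.0863388   90.08415301] [ 0.68932392 -0.07861217  0.255     ] [ 0.68843653 -0.08176047  0.262     ]
[ 306  206   41   46 1505] [325.81196013 229.34086379] [ 0.59108379 -0.195782    0.255     ] [ 0.59277404 -0.19585598  0.262     ]
[326.90289206 238.70304289] [326.38302697 228.95169408]
```

>>> jog_arm --motion '[[[0.004, 0.004, 0.03, 0, 0, 0, -0.6], [0.004, 0.004, 0.06, 0, 0, 0, -0.6], [0.004, 0.004, 0.09, 0, 0, 0, -0.6], [0.004, 0.004, 0.105, 0, 0, 0, -0.6], [0.004, 0.004, 0.114, 0, 0, 0, -0.6], [0.004, 0.004, 0.114, 0, 0, 0, -0.6], [0.004, 0.004, 0.114, 0, 0, 0, 0.2], [0.004, 0.004, 0.114, 0, 0, 0, 0.2]]]'

```text
clock: 16.57
position: [0.5906, -0.1973, 0.2326]
ee_rot: [3.138, -0.146, 0.004]
force: [1.2, -0.3, 0.7]
width: 0.705
gripper_force: 0.0
```

>>> jog_arm --motion '[[[0, 0, 0, 0, 0, 0, 1], [0, 0, 0, 0, 0, 0, 1], [0, 0, 0, 0, 0, 0, 1], [0, 0, 0, 0, 0, 0, 1], [0, 0, 0, 0, 0, 0, 1], [0, 0, 0, 0, 0, 0, 1]]]' --force 40

```text
clock: 17.07
position: [0.5897, -0.1977, 0.2311]
ee_rot: [-3.138, 0.148, -0.0]
force: [0.1, -1.1, 1.8]
width: 0.288
gripper_force: 40.0
```

>>> jog_arm --motion '[[[0, 0, -0.002, 0, 0, 0, 1], [0, 0, -0.004, 0, 0, 0, 1], [0, 0, -0.006, 0, 0, 0, 1], [0, 0, -0.008, 0, 0, 0, 1], [0, 0, -0.0095, 0, 0, 0, 1], [0, 0, -0.0105, 0, 0, 0, 1], [0, 0, -0.0105, 0, 0, 0, 1], [0, 0, -0.0105, 0, 0, 0, 1]]]'

```text
clock: 17.73
position: [0.5895, -0.1976, 0.2412]
ee_rot: [-3.138, 0.148, 0.001]
force: [2.5, 0.8, -7.6]
width: 0.289
gripper_force: 39.9
```

```bash
python3 -c "
from h import *
for i in range(3):
  to(.5965,-.127,.24,-5.4);get_image('wrist')"
```

```text
pos [ 0.5895 -0.1976  0.2412] shift [ 0.0003 -0.071   0.0012] turn [-0.0001  0.0004  0.0002] F [ 2.5  0.8 -7.6] w 0.289 17.7333
pos [ 0.5895 -0.1977  0.2412] shift [ 0.0003 -0.071   0.0012] turn [-0.0001  0.0003  0.0002] F [ 2.6  0.9 -9. ] w 0.288 17.7833
pos [ 0.5895 -0.1977  0.2412] shift [ 0.0003 -0.071   0.0012] turn [-0.0001  0.0003  0.0003] F [ 2.4  0.4 -7.8] w 0.284 17.8333
```

>>> jog_arm --motion '[[[0, -0.005, 0, 0, 0, 0, 1], [0, -0.012, 0, 0, 0, 0, 1], [0, -0.02, 0, 0, 0, 0, 1], [0, -0.028, 0, 0, 0, 0, 1], [0, -0.036, 0, 0, 0, 0, 1], [0, -0.044, 0, 0, 0, 0, 1], [0, -0.052, 0, 0, 0, 0, 1], [0, -0.06, 0, 0, 0, 0, 1], [0, -0.066, 0, 0, 0, 0, 1], [0, -0.07, 0, 0, 0, 0, 1]]]'

```text
clock: 18.72
position: [0.5969, -0.1264, 0.2417]
ee_rot: [-3.138, 0.145, -0.002]
force: [4.1, -3.2, -8.2]
width: 0.287
gripper_force: 40.0
```

>>> jog_arm --motion '[[[0, 0, 0, 0, 0, 0, 1], [0, 0, 0, 0, 0, 0, 1], [0, 0, 0, 0, 0, 0, 1]]]'

```text
clock: 18.97
position: [0.5969, -0.1259, 0.2416]
ee_rot: [-3.136, 0.145, -0.002]
force: [5.1, 2.1, -7.2]
width: 0.29
gripper_force: 39.9
```

>>> jog_arm --motion '[[[0, 0.001, 0, 0, 0, 0, 1], [0, 0.002, 0, 0, 0, 0, 1], [0, 0.002, 0, 0, 0, 0, 1], [0, 0.002, 0.002, 0, 0, 0, 1], [0, 0.002, 0.003, 0, 0, 0, 1], [0, 0.002, 0.004, 0, 0, 0, 1], [0, 0.002, 0.005, 0, 0, 0, 1], [0, 0.002, 0.005, 0, 0, 0, 1]]]'

```text
clock: 19.63
position: [0.5967, -0.1284, 0.2365]
ee_rot: [-3.137, 0.146, -0.002]
force: [5.2, 2.0, -6.5]
width: 0.286
gripper_force: 40.0
```

>>> jog_arm --motion '[[[0, 0, 0.001, 0, 0, 0, 1], [0, 0, 0.002, 0, 0, 0, 1], [0, 0, 0.003, 0, 0, 0, 1], [0, 0, 0.004, 0, 0, 0, 1], [0, 0, 0.005, 0, 0, 0, 1], [0, 0, 0.006, 0, 0, 0, 1], [0, 0, 0.006, 0, 0, 0, 1]]]'

```text
clock: 20.22
position: [0.5966, -0.1288, 0.2311]
ee_rot: [-3.137, 0.146, -0.002]
force: [4.7, 2.6, -2.5]
width: 0.29
gripper_force: 40.0
```

```bash
python3 -c "
from h import *
for i in range(2):
  to(.5965,-.127,.24,-5.4);get_image('top')
for n,z in (('lens',.188),('cast',.03),('lock_knob',.255)):
  for r in silhouettes(n,'top')[:2]: print(n,r['p'],r['pixel'],r['mask'].sum(),atz('top',r['pixel'],z))"
```

```text
pos [ 0.5966 -0.1288  0.2311] shift [-0.0003 -0.0018 -0.0089] turn [-0.0012 -0.0015  0.0012] F [ 4.7  2.6 -2.5] w 0.29 20.2167
pos [ 0.5966 -0.1289  0.2311] shift [-0.0003 -0.0019 -0.0089] turn [-0.0011 -0.0015  0.0011] F [ 5.4  4.  -1.2] w 0.291 20.2667
lens 0.56 [452.4, 279.0] 2801 [ 0.48300064 -0.12171077  0.188     ]
```

>>> jog_arm --motion '[[[0, 0, 0.0007, 0, 0, 0, 1], [0, 0, 0.0014, 0, 0, 0, 1], [0, 0, 0.0014, 0, 0, 0, 1], [0, 0, 0.0014, 0, 0, 0, 1]]]'

```text
clock: 20.8
position: [0.5968, -0.129, 0.231]
ee_rot: [-3.137, 0.146, -0.004]
force: [0.7, 3.6, 7.8]
width: 0.29
gripper_force: 40.0
```

```bash
python3 -c "
from cell import *
print(sign_off())"
```

```text
the job is handed in; nothing more can be done
None
```

I put the charger in the drawer, shut the drawer against its stop, and moved the lamp one hole over to the cast. The pin is fully home with the knob still gripped, and I have handed the job in.

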